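# Slide the laid-out bead board home into the corner

## Robot

A 6-joint arm with a two-finger parallel gripper is mounted at the origin on the work surface. World frame = base frame: x ahead of the robot, y to its left, z up, the work surface at z = 0. Lengths are in m, angles in degrees, forces in N, time in s.
With the tool pointing down it reaches from about 0.375 to 0.9 m from the base axis. Payload 3.1 kg.
Tool frame: the origin (TCP) lies midway between the tips of the shut fingers; the grasp point (between the pads) lies 19 mm behind it; z points along the fingers, y is the line along which they close (so a half turn about z gives the same grasp; the last joint's range is limited). The gripper opens to 87 mm and grips with 3 to 60 N. Pads are 19 mm wide; open, the fingers measure 117 mm over their backs; the gripper's body (75 mm by 190 mm) begins 51 mm behind the grasp point.
Start: joints at [57.095, 30.224, 82.088, -0, 67.689, -10.227], TCP at [0.241, 0.577, 0.223] pointing down, gripper open.
Joint ranges: [-176.69, 176.69], [-43.24, 126.21], [12.49, 139.97], [-82, 262], [0, 151.66], [-163.58, 163.58]. Speed limits (degrees/s): [159.86, 159.86, 180, 180, 180, 180].

## Interface

Orientations are given as [roll, pitch, yaw] about the fixed x, y, z axes, in that order (R = Rz(yaw) Ry(pitch) Rx(roll)).
In Python, from plant import bot gives the robot as it stands.
- The arm moves only by the shell command python3 -m inch 'ROWS'. ROWS is JSON, a list of rows, each a list of 7 numbers: the shift along the world's x, y, z in cm, then the turn, a rotation vector about the world's x, y, z in rad, then the opening, from -1 (shut) to 1 (fully open). A call has 1 to 5 rows; each row shifts and turns the commanded pose from where the row before left it; what a row does not reach is not made up. A row lasts 1/12 s, in which the tool goes at most 41.7 mm and 7.16 degrees, less where a joint would pass 70% of its speed; a pose out of reach is approached as far as the arm can. A call is refused whole if a number of a shift passes 4.17 or a number of a turn 0.125, either way. A call with a gripper value outside its range is refused whole. The fingers move at their own pace and stop on an object; the grip force is fixed at half the most. Time passes only in rows, so rows that do not move let the fingers close. It gives the time, the measured TCP pose, the force, the opening and the grip force at its end, in the units of the state.
- bot.get_obs(): the state, without advancing time (a new reading comes with each control period).
- bot.capture(name): name is "scene" or "top" or "wrist"; returns a dict with "pixels" (384x512x3 uint8, blue, green, red), "range_z" (384x512 float32, m along the optical axis (not along the pixel's ray), 0 where there is no reading), "fx", "fy", "cx", "cy" (pixels), "origin" and "attitude" of the camera in the world. Camera axes: x right, y down, z forward; pixel columns grow to the right and rows downward; lengths in m; the calibration is good to about 2 mm. A picture is of the moment at which its call begins.
- bot.close_job(): hands the job in; it is judged then, once.
The state is a dict: "time": time; "joint_positions": joint angles; "dq": joint speeds; "tau": joint torques, N m; "ee_pos": TCP position; "eef_rot": TCP orientation; "contact_force": force on the tool from outside, world axes, zero at the start; "moment": the same for the moment, N m; "finger_gap": opening from 0.0 (shut) to 1.0 (fully open); "gripper_force": force on a finger pad.
Only numpy, scipy, OpenCV 4.12 (cv2) and the standard library are available. Lean on these libraries where they do the work, as an engineer would, in place of code of your own. Each camera call takes 0.05 s, during which the arm holds its last target. There are 200 camera calls.

## Task

Without lifting or tipping it, gently push the bead board with your fingertips along the table until its long far side lies flush against the pale wooden rail and its short end touches the red end stop, then draw the hand clear. Its loose beads jump out if it is jerked, so slide it slowly and never lift it. Leave the jar, the wire spool and the pliers where they are.

Things in the scene. Friction and masses are not known exactly. Their poses are not given: they have to be found in the camera images.
- board: Bead board to push: flat steel-backed wooden slab, grey felt top and a U of amber, yellow and teal beads. 100 mm along x, 160 mm along y, 25 mm thick (beads 8 mm higher, look only), 0.48 to 0.78 kg, slides on the table. Origin: centre of underside. Its +x long side (bend of the U) must meet the rail. Starts before the rail, turned up to 0.35 rad from it. Beads are lost above 0.3 m/s.
- rail: Pale wooden rail fixed to the table, 20 mm along x, 500 mm along y, 16 mm high. Origin: centre of its underside. The face the board must lie against is its -x face (10 mm from the origin, towards the robot). Turned up to 0.15 rad from square.
- stop: Red end stop, fixed, same axes as the rail: 65 mm along x, 24 mm along y, 16 mm high. Origin: centre of underside, 45 mm before the rail's centre line and 225 mm from its middle, at the +y or the -y end (varies). The board must touch its face towards the rail's middle. Board home: its origin 60 mm before the rail's centre line (rail x = -60 mm) and 92 mm from the stop's origin along the rail.
- jar: Loose closed bead jar of amber glass with a steel lid, 45 mm across, 54 mm high, standing in front of the rail at the end where the red stop is not, 225 mm from the rail's middle. Origin: centre of its underside. Leave alone.
- spool: Loose spool of copper wire with black flanges, 52 mm across, 40 mm high, to the left or right of the work. Origin: centre of its underside. Leave alone.
- pliers: Loose red-handled pliers lying flat, 120 mm long along their x, about 45 mm wide, 11 mm high, on the other side of the work from the spool. Origin: on the table below their middle. Leave alone.
There are look-alikes about, which are no part of the job. Several things have the shape of the board; the one meant has the colours described above.

How it is judged:
By the outcome, as a careful person would: the job done as asked, in the order asked, and still so for the second after the job is handed in, with the robot touching nothing.
It also fails if it takes over 51 s, if anything falls off the work surface, if the arm or the gripper's body presses on something with over 40 N, if the wrist force passes 120 N, or if a joint passes its speed limit or range.

## Working session

There is one attempt and no reset: what is moved stays moved. The work goes in short steps, Python scripts to look and compute and a shell command to move; the robot and the scene stay as the last step left them, time stands still between calls to the robot, and variables do not carry over. Pictures are saved under pics/ and viewed, at most 10 in all, crops included, and the job is handed in when it is done.

```bash
mkdir -p pics
cat > h.py <<'E'
import numpy as np,cv2
from scipy.spatial.transform import Rotation as R
from plant import bot
def cap(n):
    c=bot.capture(n); return c
def Rm(c):
    a=np.array(c["attitude"],float)
    return a if a.shape==(3,3) else R.from_euler('xyz',a,degrees=True).as_matrix()
def pts(c):
    z=c["range_z"];v,u=np.mgrid[:384,:512]
    p=np.stack([(u-c["cx"])/c["fx"]*z,(v-c["cy"])/c["fy"]*z,z],-1)
    return p@Rm(c).T+np.array(c["origin"])
E
python3 - <<'E'
from h import *
for n in("top","scene"):
    c=cap(n);cv2.imwrite(f"pics/{n}0.png",c["pixels"]);np.savez(f"pics/{n}0.npz",p=pts(c),im=c["pixels"])
    print(n,c["origin"],c["attitude"],c["fx"])
print(bot.get_obs())
E
```

```text
top [ 0.46507835 -0.00839995  1.15479096] [-1.78098542e+02  3.18615050e-02 -8.90192629e+01] 429.1664149310235
scene [1.16661069 0.26318816 0.58961612] [-128.88065868   -1.31280283  113.42219007] 370.2101028092046
{'time': 0.1, 'joint_positions': array([ 5.70955772e+01,  3.02749213e+01,  8.21489258e+01, -3.45340158e-04,
        6.76910124e+01, -1.02262226e+01]), 'dq': array([-0.07953663, -0.11969048, -0.1690865 ,  0.04172913,  0.19357286,
       -0.00511156]), 'tau': array([ 1.45702330e-05, -4.40986562e+01, -1.77151912e+01,  6.34940621e-02,
        5.33860736e-02, -5.69791519e-05]), 'ee_pos': array([0.24056695, 0.57612368, 0.22165642]), 'eef_rot': array([-1.79886908e+02, -2.00774307e-02,  1.57321911e+02]), 'contact_force': array([ 0.6325578 , -0.03407974,  0.27239407]), 'moment': array([-0.01781664, -0.00476345,  0.04769109]), 'gripper_force': 0.0, 'finger_gap': 1.0023795643048365}
```

View pics/top0.png

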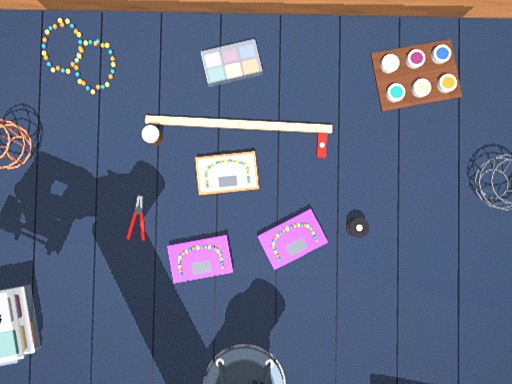

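View pics/scene0.png

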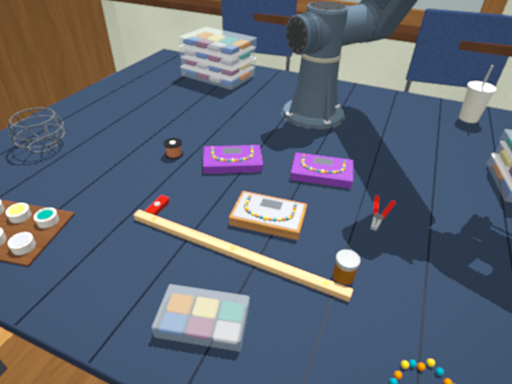

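The top view has three board-shaped things: one with an orange-wood edge and pale felt at (227,172), and two magenta ones at (200,258) and (292,238). The pale one fits because it's wood with greyish felt and a U of amber, yellow and teal beads. The rail runs from (147,120) to (331,129), the stop is at (322,145) at the -y end, the jar at (151,133), the spool at (358,227) and the pliers at (138,218). I'll confirm with a crop and measure.

```bash
cat > m.py <<'E'
from h import *
def rect(P,m):
    xy=P[m][:,:2].astype(np.float32)*1000
    return cv2.minAreaRect(xy)
def near(m,u,v):
    n,l=cv2.connectedComponents(m.astype(np.uint8)); return l==l[v,u]
E
python3 - <<'E'
from m import *
d=np.load("pics/top0.npz");P,im=d["p"],d["im"]
cv2.imwrite("pics/crop.png",cv2.resize(im[110:280,130:350],None,fx=3.5,fy=3.3,interpolation=cv2.INTER_CUBIC))
z=P[...,2];hs=cv2.cvtColor(im,cv2.COLOR_BGR2HSV)
tab=np.median(z[60:280,120:380]);print("table",tab)
M=z>tab+.008
for n,u,v in(("board",227,165),("rail",240,125),("stop",322,152),("mag1",200,240),("mag2",285,225),("jar",150,133),("spool",358,228),("pliers",135,230)):
    m=near(M,u,v); print(n,m.sum(),rect(P,m),np.median(z[m]).round(4),z[v,u])
d=np.load("pics/scene0.npz");P,im=d["p"],d["im"];z=P[...,2]
print("scene board",P[218,240],"rail",P[262,255],"table",P[200,320])
for u,v in((268,211),(250,225),(290,218)):print(P[v,u])
E
```

```text
table 0.000978472782999562
board 2303 ((536.4154052734375, 54.00525665283203), (156.78924560546875, 160.17575073242188), 6.982832431793213) 0.0261 0.022824964518237234
rail 1677 ((587.063232421875, 33.681060791015625), (498.6600646972656, 240.93252563476562), 88.03004455566406) 0.0161 0.01640340778279925
stop 1677 ((587.063232421875, 33.681060791015625), (498.6600646972656, 240.93252563476562), 88.03004455566406) 0.0161 0.014779022077865633
mag1 2357 ((354.06402587890625, 85.07157135009766), (128.89234924316406, 260.0600891113281), 23.53921890258789) 0.0262 0.02488321642440683
mag2 2344 ((421.3000793457031, -103.50149536132812), (166.04962158203125, 159.70472717285156), 27.75079345703125) 0.0261 0.027617897429179417
jar 300 ((577.5570068359375, 127.07176208496094), (349.4416198730469, 43.66514587402344), 57.42062759399414) 0.0536 0.05186349224977893
spool 321 ((427.5636291503906, -288.5187072753906), (49.44415283203125, 50.865970611572266), 0.29794618487358093) 0.0401 0.03878894378621167
pliers 176174 ((636.225341796875, -12.863037109375), (2086.256103515625, 1285.4693603515625), 89.90296936035156) 0.0003 -0.0023088799542374527
scene board [0.61736342 0.00762392 0.02586341] rail [0.70781748 0.08317311 0.01082661] table [ 4.48983859e-01  1.48560437e-01 -2.52396780e-04]
[0.56808517 0.05529233 0.02469963]
[0.61718903 0.03213212 0.01403253]
[0.57187524 0.10952087 0.027271  ]
```

View pics/crop.png

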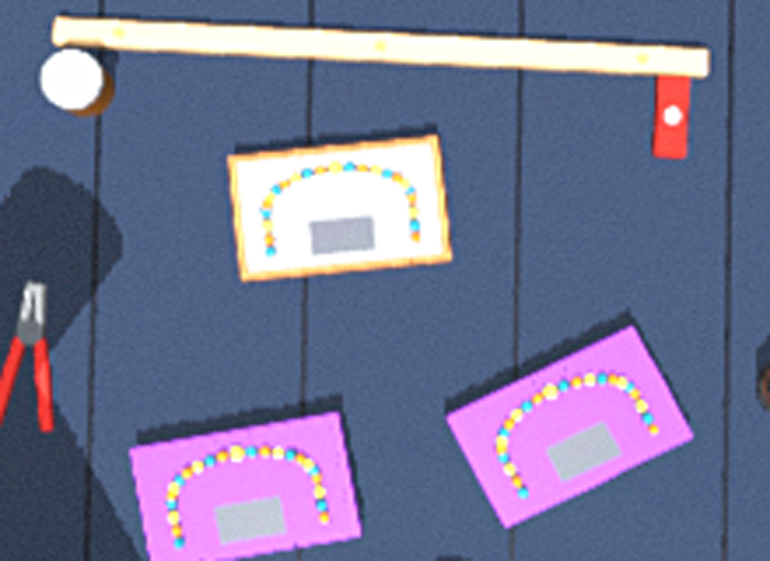

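The crop confirms it: orange-wood edge, pale grey felt, amber/yellow/teal beads, with the bend of the U towards the rail. The other two are magenta. Next I'll get cleaner poses by casting colour-mask pixels onto the known-height planes.

```bash
cat > m.py <<'E'
from h import *
def proj(c,uv,h):
    uv=np.asarray(uv,float).reshape(-1,2)
    d=np.c_[(uv[:,0]-c["cx"])/c["fx"],(uv[:,1]-c["cy"])/c["fy"],np.ones(len(uv))]@Rm(c).T
    o=np.array(c["origin"]);return (o+d*((h-o[2])/d[:,2])[:,None])[:,:2]*1000
def fit(c,m,seed,h):
    n,l=cv2.connectedComponents(m.astype(np.uint8),connectivity=4); k=l[seed[1],seed[0]]
    if k==0: print("seed miss")
    cs,_=cv2.findContours((l==k).astype(np.uint8),cv2.RETR_EXTERNAL,cv2.CHAIN_APPROX_NONE)
    (ct,sz,a)=cv2.minAreaRect(proj(c,max(cs,key=len)[:,0],h).astype(np.float32))
    # long axis angle, from +y
    th=a if sz[0]>sz[1] else a+90
    th=(th-90+90)%180-90
    return np.round(ct,1),np.round(sorted(sz),1),round(th,2)
def masks(c):
    im=c["pixels"];hs=cv2.cvtColor(im,cv2.COLOR_BGR2HSV).astype(int)
    z=pts(c)[...,2]
    warm=(im[...,2]>120)&(im[...,2].astype(int)>im[...,0]*0.9)
    red=(im[...,2]>130)&(im[...,1]<90)&(im[...,0]<90)
    return warm,red,z
def home(rc,th):
    t=np.deg2rad(th);ex=np.array([np.cos(t),np.sin(t)]);ey=np.array([-ex[1],ex[0]])
    return rc-60*ex-133*ey,ex,ey
E
python3 - <<'E'
from m import *
c=cap("top");w,r,z=masks(c)
b=fit(c,w&(z>.018),(215,165),.025);b2=fit(c,(z>.0195)&(z<.04),(215,165),.025)
rl=fit(c,w&~r&(z<.03),(240,125),.016);s=fit(c,r,(322,152),.016)
print(b,b2,rl,s)
h,ex,ey=home(rl[0],rl[2]);print("home",h,"stop exp",rl[0]-45*ex-225*ey, ex,ey)
d=h-b[0];print("to go rail axes",d@ex,d@ey,"turn",rl[2]-b[2])
w=cap("wrist");print(w["origin"],w["attitude"],w["fx"])
E
```

```text
(array([564. ,  57.1]), array([ 99.9, 159.7]), 6.91) (array([564. ,  57.1]), array([100. , 159.8]), 6.86) (array([694.8,  29.3]), array([ 30.3, 502.7]), -2.6) (array([ 642. , -193.4]), array([25.4, 65.2]), 87.84)
home [ 628.82848839 -100.84130649] stop exp [ 639.63965203 -193.42704374] [ 0.99897057 -0.04536299] [0.04536299 0.99897057]
to go rail axes 71.92644159861874 -154.83790299287546 turn -9.51
[0.16565997 0.60631314 0.38466047] [1.62915911e+02 6.28924662e-02 6.72889559e+01] 325.61755899260345
```

```bash
python3 -m inch '[[1.57,-3.67,0,0,0,0.025,1],[1.57,-3.67,0,0,0,0.025,1],[1.57,-3.67,0,0,0,0.025,1],[1.57,-3.67,0,0,0,0.025,1],[1.57,-3.67,0,0,0,0.025,1]]' >/dev/null
python3 -m inch '[[1.57,-3.67,0,0,0,0.025,1],[1.57,-3.67,0,0,0,0.025,1],[1.57,-3.67,0,0,0,0.025,1],[1.57,-3.67,0,0,0,0.025,1],[1.57,-3.67,0,0,0,0.025,1]]' >/dev/null
python3 -m inch '[[1.57,-3.67,-1,0,0,0.025,1],[1.57,-3.67,-2,0,0,0.025,1],[1.57,-3.67,-2,0,0,0.025,1],[1.57,-3.67,-2,0,0,0.025,1],[0,0,0,0,0,0,1]]'
python3 - <<'E'
from m import *
w=cap("wrist");cv2.imwrite("pics/w1.png",w["pixels"])
c=cap("top");im=c["pixels"];wm,r,z=masks(c)
# rail near face (lower image edge) line fit at several columns, avoiding jar/stop
q=[]
for u in range(175,305,5):
    col=wm[100:150,u];v=np.where(col)[0]
    if len(v): q.append((u,100+v.max()))
    
P=proj(c,np.array(q)+[0,.5],.016);print(np.polyfit(P[:,1],P[:,0],1),P[:3])
E
```

```text
time: 1.45
ee_pos: [0.46, 0.0648, 0.1542]
eef_rot: [-179.9, -0.0, 177.1]
contact_force: [-0.8, -0.1, 0.1]
finger_gap: 1.001
gripper_force: 0.0
[4.43533494e-02 6.81915377e+02] [[690.24926033 197.72610722]
 [690.47629079 184.37693547]
 [688.01789556 170.96835916]]
```

View pics/w1.png

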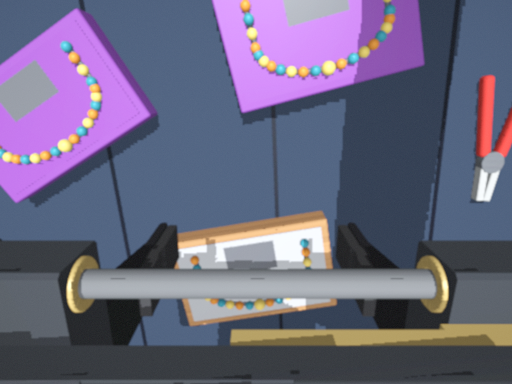

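The wrist view shows the pale board at (260,265), between and ahead of the open fingers, with the magenta boards well behind. I'll lower the fingers and push towards the rail.

```bash
python3 -m inch '[[0,0,-3.5,0,0,0,1],[0,0,-3.5,0,0,0,1],[0,0,-3.5,0,0,0,1],[0,0,-2.5,0,0,0.006,1],[0,0,-1.2,0,0,0,1]]'
python3 -m inch '[[1,-0.05,0,0,0,0,1],[0.6,-0.03,0,0,0,0,1],[0.5,-0.02,0,0,0,0,1],[0.5,-0.02,0,0,0,0,1],[0.4,-0.02,0,0,0,0,1]]'
python3 -m inch '[[0.4,-0.02,0,0,0,0,1],[0.4,-0.02,0,0,0,0,1],[0.4,-0.02,0,0,0,0,1],[0.4,-0.02,0,0,0,0,1],[0.4,-0.02,0,0,0,0,1]]'
python3 -m inch '[[0.4,-0.02,0,0,0,0,1],[0.4,-0.02,0,0,0,0,1],[0.4,-0.02,0,0,0,0,1],[0.4,-0.02,0,0,0,0,1],[0.4,-0.02,0,0,0,0,1]]'
python3 -m inch '[[0.4,-0.02,0,0,0,0,1],[0.4,-0.02,0,0,0,0,1],[0.4,-0.02,0,0,0,0,1],[0.4,-0.02,0,0,0,0,1],[0.4,-0.02,0,0,0,0,1]]'
python3 - <<'E'
from m import *
c=cap("top");w,r,z=masks(c);cv2.imwrite("pics/t2.png",cv2.resize(c["pixels"][90:270,120:370],(750,540)))
m=(z>.0195)&(z<.03);cols=[]
print(fit(c,w&(z>.0195)&(z<.034),(215,147),.025))
E
```

```text
time: 1.97
ee_pos: [0.4557, 0.0719, 0.0126]
eef_rot: [180.0, -0.2, 177.8]
contact_force: [-0.3, -0.2, 0.1]
finger_gap: 1.001
gripper_force: 0.0
time: 2.38
ee_pos: [0.4896, 0.069, 0.016]
eef_rot: [-180.0, 0.2, 177.7]
contact_force: [1.1, 0.2, -0.1]
finger_gap: 1.0
gripper_force: 0.0
time: 2.8
ee_pos: [0.5069, 0.068, 0.0144]
eef_rot: [180.0, -0.1, 177.7]
contact_force: [-3.0, 2.0, 0.8]
finger_gap: 0.996
gripper_force: 1.3
time: 3.22
ee_pos: [0.5272, 0.0667, 0.0144]
eef_rot: [-180.0, -0.1, 177.7]
contact_force: [-4.5, 0.2, 0.3]
finger_gap: 1.001
gripper_force: 1.9
time: 3.63
ee_pos: [0.5482, 0.0657, 0.0144]
eef_rot: [-180.0, 0.0, 177.7]
contact_force: [-2.2, -0.1, -2.2]
finger_gap: 0.997
gripper_force: 1.3
(array([628.5,  47.2]), array([ 63. , 159.8]), -3.12)
```

View pics/t2.png

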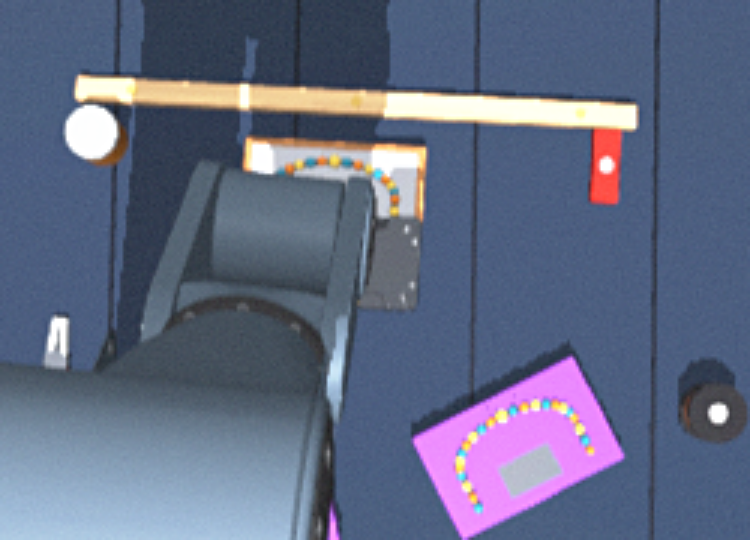

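The board has squared up to about -3°, parallel to the rail, with roughly 24 mm left. The jar, spool and magenta boards haven't moved.

```bash
python3 -m inch '[[0.4,-0.02,0,0,0,0,1],[0.4,-0.02,0,0,0,0,1],[0.4,-0.02,0,0,0,0,1],[0.4,-0.02,0,0,0,0,1],[0.3,-0.02,0,0,0,0,1]]'
python3 -m inch '[[0.2,-0.01,0,0,0,0,1],[0.2,-0.01,0,0,0,0,1],[0.1,0,0,0,0,0,1],[0.1,0,0,0,0,0,1],[0,0,0,0,0,0,1]]'
```

```text
time: 4.1
ee_pos: [0.5674, 0.0648, 0.0146]
eef_rot: [-180.0, 0.1, 177.7]
contact_force: [-3.2, 0.5, 0.1]
finger_gap: 0.998
gripper_force: 1.7
time: 4.52
ee_pos: [0.5726, 0.0646, 0.0146]
eef_rot: [-180.0, -0.0, 177.7]
contact_force: [-4.2, -0.0, 2.4]
finger_gap: 0.997
gripper_force: 2.1
```

```bash
python3 -m inch '[[0.1,0,0,0,0,0,1],[0.1,0,0,0,0,0,1],[0,0,0,0,0,0,1]]'
python3 -m inch '[[0.1,0,0,0,0,0,1],[0.1,0,0,0,0,0,1],[0,0,0,0,0,0,1]]'
```

```text
time: 4.77
ee_pos: [0.5747, 0.0646, 0.0146]
eef_rot: [-180.0, 0.0, 177.7]
contact_force: [-3.6, 0.6, 2.2]
finger_gap: 1.0
gripper_force: 2.1
time: 5.02
ee_pos: [0.5758, 0.0646, 0.0146]
eef_rot: [-180.0, -0.1, 177.7]
contact_force: [-5.2, 0.1, 2.7]
finger_gap: 1.0
gripper_force: 2.7
```

```bash
python3 -m inch '[[0.1,0,0,0,0,0,1],[0.1,0,0,0,0,0,1],[0,0,0,0,0,0,1]]'
python3 -m inch '[[0.1,0,0,0,0,0,1],[0.1,0,0,0,0,0,1],[0,0,0,0,0,0,1]]'
```

```text
time: 5.27
ee_pos: [0.5759, 0.0647, 0.0145]
eef_rot: [-180.0, -0.3, 177.7]
contact_force: [-8.8, -0.4, 6.7]
finger_gap: 1.004
gripper_force: 4.1
time: 5.52
ee_pos: [0.5759, 0.0647, 0.0143]
eef_rot: [-180.0, -0.6, 177.7]
contact_force: [-11.4, -1.3, 7.5]
finger_gap: 0.996
gripper_force: 5.5
```

Flush against the rail: the arm stalled and the force is rising. I'll back off and lift, then check joints and the jar.

```bash
python3 -m inch '[[-0.5,0.02,0,0,0,0,1],[-1,0.05,0,0,0,0,1],[-1.5,0.05,0,0,0,0,1],[-1,0,2,0,0,0,0.5],[0,0,3,0,0,0,-0.4]]'
python3 -m inch '[[0,0,3,0,0,0.1,-0.4],[0,1,3,0,0,0.12,-0.4],[0,1,0,0,0,0.12,-0.4]]'
python3 - <<'E'
from m import *
print(bot.get_obs()["joint_positions"].round(1))
c=cap("top");w,r,z=masks(c)
m=(z>.045)&(z<.06);m[:,:130]=0;m[:,175:]=0;m[:115]=0;m[150:]=0
v,u=np.where(m);print("jar",proj(c,[[u.mean(),v.mean()]],.054))
m2=w&(z>.0195)&(z<.034);cv2.imwrite("pics/t3.png",cv2.resize(c["pixels"][90:270,120:370],(750,540)))
v,u=np.where(m2[120:200,175:270]);q=proj(c,np.c_[u+175,v+120],.025);print(q.min(0),q.max(0),cv2.minAreaRect(q.astype(np.float32)))
E
```

```text
time: 5.93
ee_pos: [0.5383, 0.0659, 0.0627]
eef_rot: [180.0, -0.2, 177.7]
contact_force: [-0.6, -1.0, 0.4]
finger_gap: 0.917
gripper_force: 0.0
time: 6.18
ee_pos: [0.5479, 0.0854, 0.1308]
eef_rot: [-179.6, 1.0, -162.5]
contact_force: [1.6, 0.5, -0.1]
finger_gap: 0.708
gripper_force: 0.0
[  -2.7   31.7   98.     0.    49.2 -110.2]
jar [[659.01441305 254.2371933 ]]
[584.41338311 -50.14394678] [703.52670553 183.0639546 ] ((654.7679443359375, 72.31233978271484), (231.2212371826172, 116.34978485107422), 82.17254638671875)
```

View pics/t3.png

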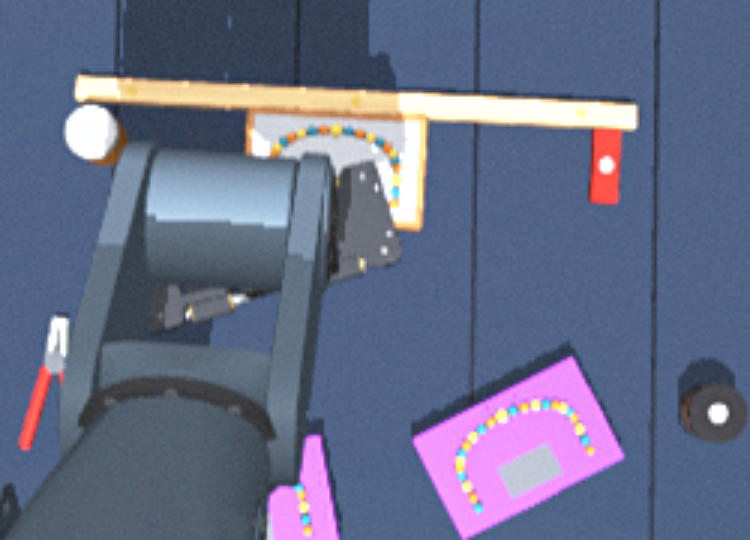

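The top view shows the board flush along the rail, with its +y end at crop col 247 and the jar untouched at col 93. I'll unwind the wrist by -110° while moving over to the +y end.

```bash
python3 -m inch '[[0.55,0.5,0,0,0,-0.12,-0.4],[0.55,0.5,0,0,0,-0.12,-0.4],[0.55,0.5,0,0,0,-0.12,-0.4],[0.55,0.5,0,0,0,-0.12,-0.4],[0.55,0.5,0,0,0,-0.12,-0.4]]' >/dev/null
python3 -m inch '[[0.55,0.5,0,0,0,-0.12,-0.4],[0.55,0.5,0,0,0,-0.12,-0.4],[0.55,0.5,0,0,0,-0.12,-0.4],[0.55,0.5,0,0,0,-0.12,-0.4],[0.55,0.5,0,0,0,-0.12,-0.4]]' >/dev/null
python3 -m inch '[[0.55,0.5,0,0,0,-0.12,-0.4],[0.55,0.5,0,0,0,-0.12,-0.4],[0.55,0.5,0,0,0,-0.12,-0.4],[0.55,0.5,0,0,0,-0.12,-0.4],[0.55,0.5,0,0,0,-0.12,-0.4]]' >/dev/null
python3 -m inch '[[0.55,0.5,0,0,0,-0.12,-0.4],[0,0,0,0,0,0,-0.4],[0,0,0,0,0,0,-0.4],[0,0,0,0,0,0,-0.4]]'
```

```text
time: 7.82
ee_pos: [0.6287, 0.1655, 0.1241]
eef_rot: [180.0, 0.0, 87.3]
contact_force: [1.0, 0.0, 0.1]
finger_gap: 0.299
gripper_force: 0.0
```

```bash
python3 -m inch '[[0.8,0.2,-3,0,0,0,-0.4],[0,0,-3,0,0,0,-0.4],[0,0,-2.5,0,0,0,-0.4],[0,0,-1.5,0,0,0,-0.4],[0,0,-0.9,0,0,0,-0.4]]'
python3 -m inch '[[0,-0.5,0,0,0,0,-0.4],[-0.03,-0.6,0,0,0,0,-0.4],[-0.03,-0.5,0,0,0,0,-0.4],[-0.02,-0.4,0,0,0,0,-0.4],[-0.02,-0.4,0,0,0,0,-0.4]]'
python3 -m inch '[[-0.02,-0.4,0,0,0,0,-0.4],[-0.02,-0.4,0,0,0,0,-0.4],[-0.02,-0.4,0,0,0,0,-0.4],[-0.02,-0.4,0,0,0,0,-0.4],[-0.02,-0.4,0,0,0,0,-0.4]]'
python3 -m inch '[[-0.02,-0.4,0,0,0,0,-0.4],[-0.02,-0.4,0,0,0,0,-0.4],[-0.02,-0.4,0,0,0,0,-0.4],[-0.02,-0.4,0,0,0,0,-0.4],[-0.02,-0.4,0,0,0,0,-0.4]]'
python3 - <<'E'
from m import *
c=cap("top");cv2.imwrite("pics/t4.png",cv2.resize(c["pixels"][90:270,120:370],(750,540)))
E
```

```text
time: 8.23
ee_pos: [0.6348, 0.1672, 0.0129]
eef_rot: [-179.8, 0.0, 87.2]
contact_force: [0.2, 0.1, -0.4]
finger_gap: 0.299
gripper_force: 0.0
time: 8.65
ee_pos: [0.6366, 0.143, 0.017]
eef_rot: [179.9, -0.0, 87.2]
contact_force: [0.0, -0.2, 0.1]
finger_gap: 0.299
gripper_force: 0.0
time: 9.07
ee_pos: [0.6353, 0.1248, 0.0164]
eef_rot: [179.9, -0.1, 87.2]
contact_force: [0.4, 4.9, 3.4]
finger_gap: 0.295
gripper_force: 2.6
time: 9.48
ee_pos: [0.6343, 0.1048, 0.0164]
eef_rot: [179.9, -0.1, 87.2]
contact_force: [-0.4, 5.2, 3.3]
finger_gap: 0.301
gripper_force: 2.6
```

View pics/t4.png

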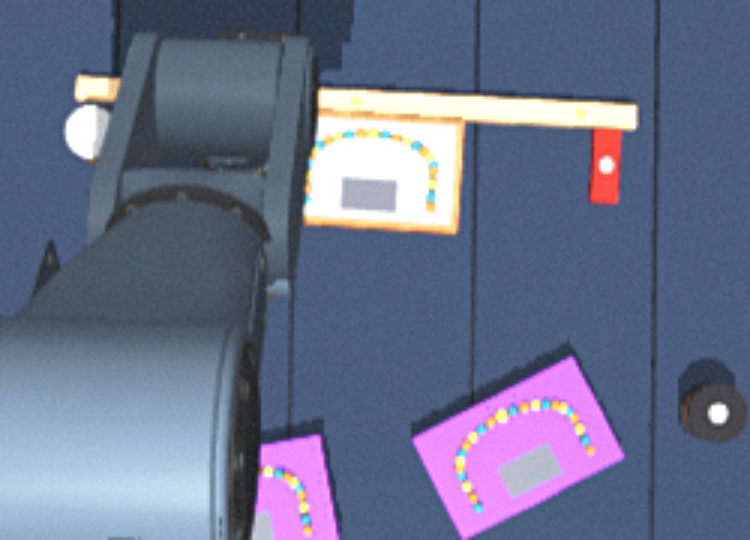

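The board is sliding along the rail in good alignment, with its -y end at crop col 462 and the stop face at col 592, so about 114 mm to go.

```bash
python3 -m inch '[[-0.02,-0.4,0,0,0,0,-0.4],[-0.02,-0.4,0,0,0,0,-0.4],[-0.02,-0.4,0,0,0,0,-0.4],[-0.02,-0.4,0,0,0,0,-0.4],[-0.02,-0.4,0,0,0,0,-0.4]]' | grep -E "ee_pos|contact"
python3 -m inch '[[-0.02,-0.4,0,0,0,0,-0.4],[-0.02,-0.4,0,0,0,0,-0.4],[-0.02,-0.4,0,0,0,0,-0.4],[-0.02,-0.4,0,0,0,0,-0.4],[-0.02,-0.4,0,0,0,0,-0.4]]' | grep -E "ee_pos|contact"
python3 -m inch '[[-0.02,-0.4,0,0,0,0,-0.4],[-0.02,-0.4,0,0,0,0,-0.4],[-0.02,-0.4,0,0,0,0,-0.4],[-0.02,-0.4,0,0,0,0,-0.4],[-0.02,-0.4,0,0,0,0,-0.4]]' | grep -E "ee_pos|contact"
python3 -m inch '[[-0.02,-0.4,0,0,0,0,-0.4],[-0.02,-0.4,0,0,0,0,-0.4],[-0.02,-0.4,0,0,0,0,-0.4],[-0.02,-0.4,0,0,0,0,-0.4],[-0.02,-0.4,0,0,0,0,-0.4]]' | grep -E "ee_pos|contact"
python3 -m inch '[[-0.02,-0.4,0,0,0,0,-0.4],[-0.02,-0.4,0,0,0,0,-0.4],[-0.02,-0.4,0,0,0,0,-0.4],[-0.02,-0.4,0,0,0,0,-0.4],[-0.02,-0.4,0,0,0,0,-0.4]]' | grep -E "ee_pos|contact"
python3 -m inch '[[-0.01,-0.2,0,0,0,0,-0.4],[-0.01,-0.2,0,0,0,0,-0.4],[-0.01,-0.2,0,0,0,0,-0.4]]' | grep -E "ee_pos|contact"
```

```text
ee_pos: [0.6331, 0.0847, 0.0162]
contact_force: [-0.3, 5.0, 4.3]
ee_pos: [0.6321, 0.0647, 0.0162]
contact_force: [0.4, 6.2, 4.3]
ee_pos: [0.631, 0.0447, 0.0162]
contact_force: [-0.4, 5.9, 3.9]
ee_pos: [0.6298, 0.0248, 0.0162]
contact_force: [0.3, 5.7, 4.9]
ee_pos: [0.6288, 0.0047, 0.0162]
contact_force: [0.4, 6.1, 4.3]
ee_pos: [0.6283, -0.0014, 0.016]
contact_force: [0.5, 5.5, 3.5]
```

```bash
for i in 1; do :; done
python3 -m inch '[[-0.01,-0.2,0,0,0,0,-0.4],[-0.01,-0.2,0,0,0,0,-0.4],[-0.01,-0.2,0,0,0,0,-0.4]]' | grep -E "ee_pos|contact"
python3 -m inch '[[0,-0.1,0,0,0,0,-0.4],[0,-0.1,0,0,0,0,-0.4],[0,0,0,0,0,0,-0.4]]' | grep -E "ee_pos|contact"
python3 -m inch '[[0,-0.1,0,0,0,0,-0.4],[0,-0.1,0,0,0,0,-0.4],[0,0,0,0,0,0,-0.4]]' | grep -E "ee_pos|contact"
python3 -m inch '[[0,-0.1,0,0,0,0,-0.4],[0,-0.1,0,0,0,0,-0.4],[0,0,0,0,0,0,-0.4]]' | grep -E "ee_pos|contact"
```

```text
ee_pos: [0.628, -0.0073, 0.016]
contact_force: [0.1, 5.8, 4.4]
ee_pos: [0.6279, -0.0096, 0.0159]
contact_force: [0.5, 5.3, 4.2]
ee_pos: [0.6278, -0.011, 0.0159]
contact_force: [-0.0, 6.6, 4.0]
ee_pos: [0.6277, -0.0112, 0.0159]
contact_force: [1.0, 11.6, 4.6]
```

It has reached the stop: stalled, with the force climbing. I'll ease off, draw back along +y, rise, and look.

```bash
python3 -m inch '[[0,-0.1,0,0,0,0,-0.4],[0,0,0,0,0,0,-0.4],[0,0.3,0,0,0,0,-0.4],[0,0.5,0,0,0,0,-0.4],[0,1,0,0,0,0,-0.4]]' | grep -E "ee_pos|contact"
python3 -m inch '[[0,1.5,0,0,0,0,-0.4],[0,1,2,0,0,0,-0.4],[0,1,3,0,0,0,-0.4],[0,2,4,0,0,0,-0.4],[0,3,2,0,0,0,-0.4]]' | grep -E "ee_pos|contact"
python3 -m inch '[[-2,3.5,0,0,0,0,-0.4],[-2,3.5,0,0,0,0,-0.4],[-2,3.5,0,0,0,0,-0.4],[-2,3,0,0,0,0,-0.4],[0,0,0,0,0,0,-0.4]]' | grep -E "ee_pos|contact"
python3 - <<'E'
from m import *
c=cap("top");w,r,z=masks(c);cv2.imwrite("pics/t5.png",cv2.resize(c["pixels"][100:200,220:350],(780,600),interpolation=cv2.INTER_CUBIC))
m=w&~r&(z>.0195)&(z<.034)
b=fit(c,m,(285,150),.025);b2=fit(c,(z>.0205)&(z<.034),(285,150),.025);s=fit(c,r,(322,155),.016);print(b,b2,s)
h=np.array([0,0]);t=np.deg2rad(-2.54);ex=np.array([np.cos(t),np.sin(t)]);ey=np.array([-ex[1],ex[0]])
print("board-stop in rail axes",(b[0]-s[0])@ex,(b[0]-s[0])@ey,"want -15, 92")
E
```

```text
ee_pos: [0.6279, 0.0017, 0.0152]
contact_force: [-0.3, -0.4, -0.3]
ee_pos: [0.6297, 0.0858, 0.126]
contact_force: [1.4, 0.4, 0.5]
ee_pos: [0.5419, 0.227, 0.1223]
contact_force: [0.3, 0.6, 0.2]
(array([ 627.6, -100.9]), array([100.3, 159.6]), -2.67) (array([ 627.6, -100.9]), array([100.3, 159.6]), -2.67) (array([ 641.9, -195. ]), array([22.3, 65.4]), 87.12)
board-stop in rail axes -18.456165634661584 93.37381833290279 want -15, 92
```

View pics/t5.png

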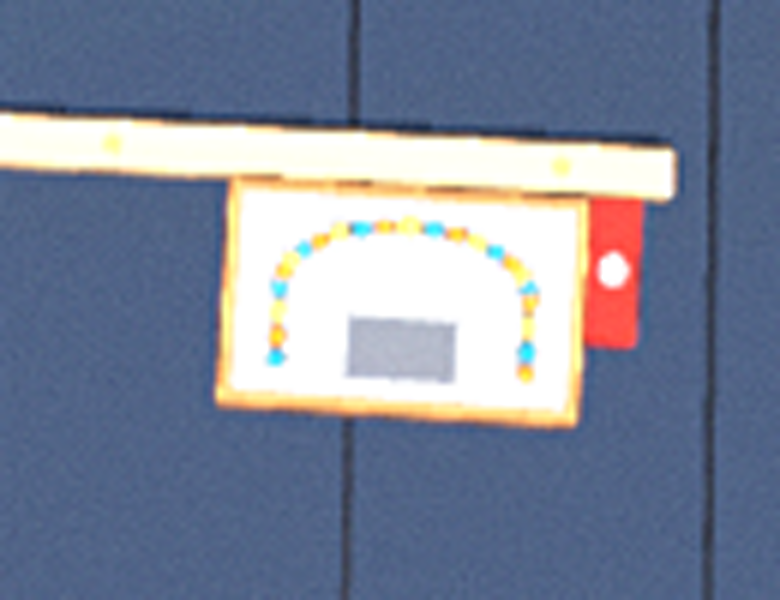

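The board sits against both the rail and the stop. There's a faint dark line along part of the rail seam at (430–540,187), so I'll give one gentle seating push towards the rail, which is cheap and safe.

```bash
python3 -m inch '[[0,-2.5,0,0,0,0.121,1],[0,-2.5,0,0,0,0.121,1],[0,-2.5,0,0,0,0.121,1],[0,-2.5,0,0,0,0.121,1],[0,-2.5,0,0,0,0.121,1]]' >/dev/null
python3 -m inch '[[0,-2.5,0,0,0,0.121,1],[0,-2.5,0,0,0,0.121,1],[0,-2.5,0,0,0,0.121,1],[0,-2.5,0,0,0,0.121,1],[0,-2.5,0,0,0,0.121,1]]' >/dev/null
python3 -m inch '[[0,-2.5,0,0,0,0.121,1],[0,-2.5,0,0,0,0.121,1],[0,-2.6,0,0,0,0.121,1],[0,0,0,0,0,0,1],[0,0,0,0,0,0,1]]'
```

```text
time: 15.42
ee_pos: [0.5483, -0.1067, 0.1227]
eef_rot: [-180.0, 0.0, 177.0]
contact_force: [-1.1, 1.6, -0.5]
finger_gap: 0.999
gripper_force: 0.0
```

```bash
python3 -m inch '[[-1.1,0.3,-2,0,0,0.008,1],[0,0,-3,0,0,0,1],[0,0,-3,0,0,0,1],[0,0,-2,0,0,0,1],[0,0,-0.7,0,0,0,1]]'
python3 -m inch '[[0.4,0,0,0,0,0,1],[0.6,0,0,0,0,0,1],[0.5,0,0,0,0,0,1],[0.3,0,0,0,0,0,1],[0.2,0,0,0,0,0,1]]'
python3 -m inch '[[0.2,0,0,0,0,0,1],[0.2,0,0,0,0,0,1],[0.2,0,0,0,0,0,1],[0,0,0,0,0,0,1]]'
```

```text
time: 15.83
ee_pos: [0.5348, -0.0998, 0.013]
eef_rot: [179.9, -0.3, 177.7]
contact_force: [-0.3, -0.3, 0.3]
finger_gap: 1.001
gripper_force: 0.0
time: 16.25
ee_pos: [0.5589, -0.1019, 0.0172]
eef_rot: [-179.9, 0.2, 177.8]
contact_force: [0.3, 0.3, 0.7]
finger_gap: 1.0
gripper_force: 0.0
time: 16.58
ee_pos: [0.5635, -0.1017, 0.0161]
eef_rot: [-180.0, 0.0, 177.8]
contact_force: [0.5, 0.7, -0.0]
finger_gap: 0.999
gripper_force: 0.0
```

```bash
python3 -m inch '[[0.2,0,0,0,0,0,1],[0.1,0,0,0,0,0,1],[0.1,0,0,0,0,0,1],[0,0,0,0,0,0,1]]' | grep -E "ee_pos|contact"
python3 -m inch '[[0.1,0,0,0,0,0,1],[0.1,0,0,0,0,0,1],[0,0,0,0,0,0,1]]' | grep -E "ee_pos|contact"
python3 -m inch '[[0.1,0,0,0,0,0,1],[0.1,0,0,0,0,0,1],[0,0,0,0,0,0,1]]' | grep -E "ee_pos|contact"
```

```text
ee_pos: [0.566, -0.1014, 0.0157]
contact_force: [-2.3, -0.6, 1.6]
ee_pos: [0.568, -0.1013, 0.0156]
contact_force: [-3.6, -0.5, 2.3]
ee_pos: [0.5704, -0.1012, 0.0156]
contact_force: [-4.2, -0.6, 2.6]
```

```bash
python3 -m inch '[[0.1,0,0,0,0,0,1],[0.1,0,0,0,0,0,1],[0,0,0,0,0,0,1]]' | grep -E "ee_pos|contact"
python3 -m inch '[[0.1,0,0,0,0,0,1],[0.1,0,0,0,0,0,1],[0,0,0,0,0,0,1]]' | grep -E "ee_pos|contact"
```

```text
ee_pos: [0.5704, -0.1012, 0.0156]
contact_force: [-7.9, -1.5, 4.4]
ee_pos: [0.5705, -0.1012, 0.0156]
contact_force: [-12.0, -3.4, 7.4]
```

```bash
python3 -m inch '[[-0.6,0,0,0,0,0,1],[-0.6,0,0,0,0,0,1],[-1.5,0,0,0,0,0,1],[-0.5,0,3,0,0,0,1],[0,0,4,0,0,0,1]]' | grep -E "ee_pos|contact"
python3 -m inch '[[0,2,2,0,0,0,-0.4],[-1,4,0,0,0,0,-0.4],[-1,4,0,0,0,0,-0.4],[-1,4,0,0,0,0,-0.4],[0,4,0,0,0,0,-0.4]]' | grep -E "ee_pos|contact"
python3 -m inch '[[0,4,0,0,0,0,-0.4],[0,4,0,0,0,0,-0.4],[0,0,0,0,0,0,-0.4]]' | grep -E "ee_pos|contact"
python3 - <<'E'
from m import *
c=cap("top");w,r,z=masks(c);cv2.imwrite("pics/t6.png",cv2.resize(c["pixels"][100:200,220:350],(780,600),interpolation=cv2.INTER_CUBIC))
print(fit(c,w&~r&(z>.0195)&(z<.034),(285,150),.025),bot.get_obs()["time"])
m=(z>.045)&(z<.06);m[:,:130]=0;m[:,175:]=0;m[:115]=0;m[150:]=0
v,u=np.where(m);print("jar",proj(c,[[u.mean(),v.mean()]],.054) if len(u) else 0)
E
```

```text
ee_pos: [0.5403, -0.1005, 0.0835]
contact_force: [0.6, -0.6, -0.3]
ee_pos: [0.5122, 0.0802, 0.1063]
contact_force: [0.0, 0.3, -0.6]
ee_pos: [0.5143, 0.1655, 0.1066]
contact_force: [-0.3, -0.8, -0.2]
(array([ 633.7, -100.4]), array([105.3, 159.7]), -2.31) 19.05
jar [[659.11172571 254.39249851]]
```

View pics/t6.png

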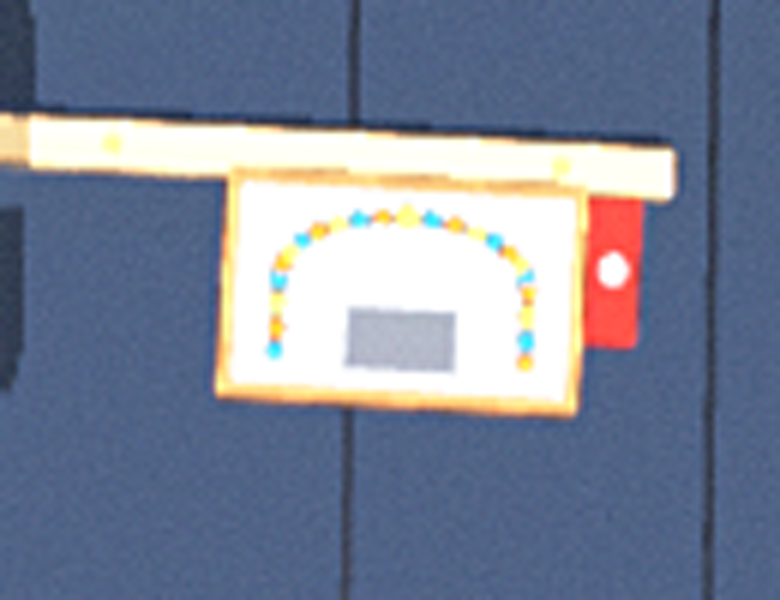

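The board moved another 4 mm, so the gap was real and it's now flush with the rail. A last light nudge along the rail will make sure the stop contact is closed too.

```bash
python3 -m inch '[[0.9,-1.08,0,0,0,-0.121,-0.4],[0.9,-1.08,0,0,0,-0.121,-0.4],[0.9,-1.08,0,0,0,-0.121,-0.4],[0.9,-1.08,0,0,0,-0.121,-0.4],[0.9,-1.08,0,0,0,-0.121,-0.4]]' >/dev/null
python3 -m inch '[[0.9,-1.08,0,0,0,-0.121,-0.4],[0.9,-1.08,0,0,0,-0.121,-0.4],[0.9,-1.08,0,0,0,-0.121,-0.4],[0.9,-1.08,0,0,0,-0.121,-0.4],[0.9,-1.08,0,0,0,-0.121,-0.4]]' >/dev/null
python3 -m inch '[[0.9,-1.08,0,0,0,-0.121,-0.4],[0.9,-1.08,0,0,0,-0.121,-0.4],[0.9,-1.0,0,0,0,-0.121,-0.4],[0,0,0,0,0,0,-0.4],[0,0,0,0,0,0,-0.4]]'
```

```text
time: 20.3
ee_pos: [0.6307, 0.0173, 0.1058]
eef_rot: [179.9, -0.0, 87.7]
contact_force: [-0.4, -0.9, -0.3]
finger_gap: 0.301
gripper_force: 0.0
```

```bash
python3 -m inch '[[0.1,1,0,0,0,0,-0.4],[0,0,-3.5,0,0,0,-0.4],[0,0,-3,0,0,0,-0.4],[0,0,-2,0,0,0,-0.4],[0,0,-0.6,0,0,0,-0.4]]' | grep -E "ee_pos|contact"
python3 -m inch '[[0,-0.5,0,0,0,0,-0.4],[0,-0.7,0,0,0,0,-0.4],[0,-0.6,0,0,0,0,-0.4],[0,-0.5,0,0,0,0,-0.4],[0,-0.3,0,0,0,0,-0.4]]' | grep -E "ee_pos|contact"
python3 -m inch '[[0,-0.2,0,0,0,0,-0.4],[0,-0.2,0,0,0,0,-0.4],[0,-0.1,0,0,0,0,-0.4],[0,0,0,0,0,0,-0.4]]' | grep -E "ee_pos|contact"
```

```text
ee_pos: [0.6275, 0.0307, 0.0114]
contact_force: [0.6, 0.4, -0.1]
ee_pos: [0.6321, 0.0016, 0.0164]
contact_force: [0.2, -1.3, -0.1]
ee_pos: [0.631, -0.0024, 0.015]
contact_force: [0.1, 0.1, -0.2]
```

```bash
python3 -m inch '[[0,-0.2,0,0,0,0,-0.4],[0,-0.2,0,0,0,0,-0.4],[0,-0.2,0,0,0,0,-0.4],[0,0,0,0,0,0,-0.4]]' | grep -E "ee_pos|contact"
python3 -m inch '[[0,-0.1,0,0,0,0,-0.4],[0,-0.1,0,0,0,0,-0.4],[0,0,0,0,0,0,-0.4]]' | grep -E "ee_pos|contact"
python3 -m inch '[[0,-0.1,0,0,0,0,-0.4],[0,0,0,0,0,0,-0.4]]' | grep -E "ee_pos|contact"
```

```text
ee_pos: [0.631, -0.0085, 0.0147]
contact_force: [-0.3, -0.6, -0.2]
ee_pos: [0.6309, -0.0103, 0.0148]
contact_force: [-0.1, -0.4, 0.6]
ee_pos: [0.6309, -0.0106, 0.0148]
contact_force: [0.1, 2.3, 0.9]
```

```bash
python3 -m inch '[[0,-0.1,0,0,0,0,-0.4],[0,0,0,0,0,0,-0.4]]' | grep -E "ee_pos|contact"
python3 -m inch '[[0,-0.1,0,0,0,0,-0.4],[0,0,0,0,0,0,-0.4]]' | grep -E "ee_pos|contact"
python3 -m inch '[[0,-0.1,0,0,0,0,-0.4],[0,0,0,0,0,0,-0.4]]' | grep -E "ee_pos|contact"
python3 -m inch '[[0,0.3,0,0,0,0,-0.4],[0,0.5,0,0,0,0,-0.4],[0,1,0,0,0,0,-0.4],[0,1.5,0,0,0,0,-0.4],[0,1,3,0,0,0,-0.4]]' | grep -E "ee_pos|contact"
python3 -m inch '[[0,1,4,0,0,0,-0.4],[0,3,2,0,0,0,-0.4],[-2,3,0,0,0,0,-0.4],[-2,3,0,0,0,0,-0.4],[-2,3,0,0,0,0,-0.4]]' | grep -E "ee_pos|contact"
python3 -m inch '[[0,0,0,0,0,0,-0.4],[0,0,0,0,0,0,-0.4],[0,0,0,0,0,0,-0.4]]' | grep -E "ee_pos|contact"
python3 - <<'E'
from m import *
c=cap("top");w,r,z=masks(c);cv2.imwrite("pics/t7.png",cv2.resize(c["pixels"][100:200,220:350],(780,600),interpolation=cv2.INTER_CUBIC))
print(fit(c,(z>.0205)&(z<.034),(285,150),.025),bot.get_obs()["time"])
E
```

```text
ee_pos: [0.6309, -0.0115, 0.0148]
contact_force: [-0.3, 3.4, 0.1]
ee_pos: [0.6308, -0.0116, 0.0148]
contact_force: [1.5, 6.9, -0.3]
ee_pos: [0.6305, -0.0117, 0.0148]
contact_force: [0.0, 9.0, 1.5]
ee_pos: [0.6264, 0.0307, 0.0398]
contact_force: [-1.5, 0.4, 0.0]
ee_pos: [0.5703, 0.1609, 0.1057]
contact_force: [-0.1, 1.7, -0.3]
ee_pos: [0.5715, 0.1595, 0.1051]
contact_force: [0.4, 1.0, -0.1]
(array([ 632.5, -101.5]), array([102.4, 159.6]), -2.21) 23.85
```

View pics/t7.png

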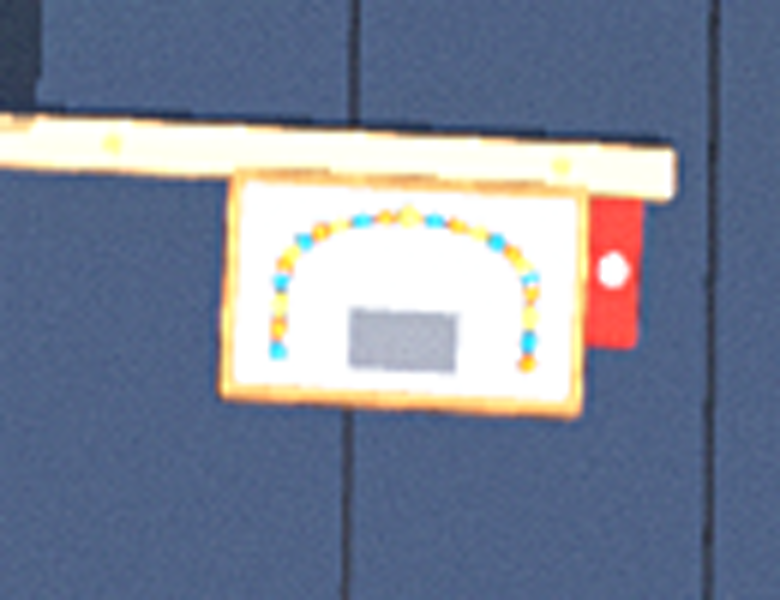

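The board lies flush along the rail (seam at rows 170–190) and touches the stop (col 587), and the hand is clear. I'm handing in.

```bash
python3 -c "
from plant import bot
print(bot.close_job())"
```

```text
the job is handed in; nothing more can be done
None
```

The bead board was pushed flush against the rail and up to the red stop, the hand was drawn clear, and the job was handed in at about 24 s; no verdict came back.

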